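# Hold a module against the sprung contact bar of a test nest

## Robot

A 6-joint arm with a two-finger parallel gripper is mounted at the origin on the work surface. World frame = base frame: x ahead of the robot, y to its left, z up, the work surface at z = 0. Lengths are in m, angles in rad, forces in N, time in s.
With the tool pointing down it reaches from about 0.35 to 0.875 m from the base axis. Payload 4.2 kg.
Tool frame: the origin (TCP) lies midway between the tips of the shut fingers; the grasp point (between the pads) lies 19 mm behind it; z points along the fingers, y is the line along which they close (so a half turn about z gives the same grasp; the last joint's range is limited). The gripper opens to 85 mm and grips with 20 to 120 N. Pads are 22 mm wide; open, the fingers measure 114 mm over their backs; the gripper's body (76 mm by 85 mm) begins 54 mm behind the grasp point. The pads swing forward as they close: fully open they stand 13 mm farther back than shut.
Start: joints at [1.431, 0.385, 0.008, 0, -1.194, -0.259], TCP at [0.243, 0.576, 0.231] pointing down, gripper open.
Joint ranges: [-3.14, 3.14], [-1.21, 2.06], [-1.07, 1.41], [-3.16, 2.05], [-2.99, -0.16], [-3.1, 3.1]. Speed limits (rad/s): [2.79, 2.79, 3.14, 3.14, 3.14, 3.14].

## Interface

Orientations are given as [roll, pitch, yaw] about the fixed x, y, z axes, in that order (R = Rz(yaw) Ry(pitch) Rx(roll)).
In Python, from bench import sensors, imaging, ticket, nets gives the robot as it stands.
- The arm moves only by the shell command python3 -m handwheel 'ROWS' [FORCE]. ROWS is JSON, a list that holds one entry, the list of rows, each a list of 5 numbers: the shift along the tool's x, y, z as a fraction of full scale, then the turn about the tool's z as a fraction of full scale, then the opening, from -1 (shut) to 1 (fully open), so that 0 is half open. A call has 1 to 8 rows; each row shifts and turns the commanded pose from where the row before left it, along the tool's axes as they then stand; what a row does not reach is not made up. Full scale, the value 1, is 3 cm for a shift and 4 degrees for a turn. A row lasts 1/10 s, in which the tool goes at most 50 mm and 8.59 degrees, less where a joint would pass 70% of its speed; a pose out of reach is approached as far as the arm can. A call with a number of a shift or a turn outside -1 to 1 is refused whole. A call with a gripper value outside its range is refused whole. The fingers move at their own pace and stop on an object; FORCE is the grip in N (left out, the last holds). Time passes only in rows, so rows that do not move let the fingers close. It gives the time, the measured TCP pose, the force, the opening and the grip force at its end, in the units of the state.
- sensors.read_state(): the state, without advancing time (a new reading comes with each control period).
- imaging.get_image(name): name is "scene" or "top" or "wrist"; returns a dict with "pixels" (400x640x3 uint8, blue, green, red), "z_map" (400x640 float32, m along the optical axis (not along the pixel's ray), 0 where there is no reading), "vertical_fov" (degrees; the focal length in pixels is half the picture's height over the tangent of half this angle, whatever the lens; pixels are square), "cx", "cy" (the principal point, pixels), "k1" (the pictures are not rectified: a ray, as slopes to the right and down, at radius r is drawn at 1 + k1 r^2 times it, then the intrinsics apply), "pose" (4x4, takes a point from camera to world coordinates); the wrist camera has in their place "hand_eye" (4x4, takes a point from camera to tool coordinates, whose origin is the TCP and whose axes are the flange's). Camera axes: x right, y down, z forward; pixel columns grow to the right and rows downward; lengths in m; the calibration is good to about 2 mm. A picture is of the moment at which its call begins: read the wrist's pose just before it.
- ticket.hand_in(): hands the job in; it is judged then, once.
Trained networks look in the newest picture that a camera, given by its name, has taken for a name from the list of things; names that differ only in an ending like _2 or _b are one class to them, and where a whole thing is asked for, a point or a joint stands for the part that bears it (a point fixed in the world has none). Each returns a list of dicts, best first, with "score" (0 to 1); they miss things now and then, are a little off and sometimes report something else, mostly with a low value. They report only what shows in the picture. A call takes as long as a camera call. They do not tell look-alikes from the thing itself.
- nets.boxes_of(camera, query): "at" ([row, column] in pixels, amid what is visible of it).
- nets.tip_of(camera, query): "at" ([row, column] in pixels: a listed point, or the origin of a listed thing).
The state is a dict: "time_s": time; "q": joint angles; "qd": joint speeds; "effort": joint torques, N m; "tcp_pos": TCP position; "eef_rot": TCP orientation; "ft_force": force on the tool from outside, world axes, zero at the start; "wrist_torque": the same for the moment, N m; "gripper_width": finger opening in m; "gripper_force": force on a finger pad.
Only numpy, scipy, OpenCV 4.12 (cv2) and the standard library are available. Lean on these libraries where they do the work, as an engineer would, in place of code of your own. Each camera call takes 0.05 s, during which the arm holds its last target. There are 200 camera calls.

## Task

Swing the clamp lever of the test nest up and over until it leans outwards past upright, clear of the lane, then take the aluminium module with the square post, set it flat on the nest's plate between the two low rails, and push it along them square against the sprung contact bar. Keep pressing it there with a steady 10 newtons or so and finish like that, still holding it, so that a colleague can screw it down: do not let go at the end. Never ram the bar (25 newtons would damage it), and leave the round-post module, the jar and the parts box where they are.

Things in the scene. Friction and masses are not known exactly. Their poses are not given: they have to be found in the camera images.
- nest: Test nest, fixed to the bench: black plate 200 x 190 x 12 mm, spanning x -90 to +110 and y -70 to +120 mm of this origin, which lies on its underside. +x is the pressing direction, towards the contact bar; z up. Behind the bar a fixed fence housing (96 mm wide, top at z = 46 mm) at x = 79 to 109 mm. Two hinge cheeks (x -5 to +35, y 85 to 105 mm, top at z = 60 mm) carry the clamp lever.
- lane (a point): Point on the top of the plate (12 mm over the bench) in the middle of the lane, straight over the nest's origin; axes as the nest's. The lane runs along x between two aluminium rails, 62 mm apart (inner faces at y = -31 and +31 mm), each 8 mm wide, 8 mm high, from x = -70 to +35 mm.
- contact_bar: Sprung contact bar across the lane's end, the fence to press against: steel, 70 mm wide (y), 16 thick (x), 22 high, its lower edge 1.5 mm over the plate. Origin: middle of its front face (towards the lane); axes as the nest's; at rest at x = 45, y = 0, z = 24.5 mm of the nest. Pushed in +x it sinks by at most 16 mm to a hard stop; force in N = 2.4 + 0.8 x sink in mm (10 N at 9.5 mm).
- lever (a joint): Clamp lever angle, rad: 0 = shut, lying level across the lane in the nest's -y direction; grows as its free end swings up; 1.57 = upright; hard stop at 2.1, leaning 30 degrees outwards (+y). Stiff hinge (about 0.1 N m of friction): stays where it is left. Shut, it bars the place of the module's post.
- lever_grip (a point): Middle of the black flat-sided grip (14 mm wide along x, 40 mm long, 16 mm thick) at the free end of the clamp lever, a straight steel rod of 12 mm diameter; 130 mm from the hinge axis, the rod ends 150 mm from it. The lever lies along this frame's y axis, the free end towards -y; x is the hinge axis, as the nest's x.
- lever_hinge (a point): Point on the lever's hinge axis in the plane in which the lever swings; the axis is parallel to the nest's x. Fixed to the nest at x = 15, y = 95, z = 50 mm; axes as the nest's.
- module_post (a point): The module to hold: plain aluminium base block 70 (x) x 50 (y) x 22 mm with an upright SQUARE post 28 x 28 mm, 33 mm high, in the middle of its top; 55 mm high in all, 0.2 to 0.4 kg, loose on the bench. This point is the middle of the post, 38 mm over the underside of the base. x along the 70 mm length, which goes along the nest's x, either end first.
- round_module: Bystander: a module with the same base, but with a ROUND post 32 mm in diameter, 55 mm high in all. Origin at the centre of its underside.
- jar: Bystander: white jar, 52 mm in diameter, 65 mm high. Origin at the centre of its underside.
- parts_box: Bystander: clear open parts box 90 x 120 x 35 mm. Origin at the centre of its underside.
Things that resemble listed ones, but are neither listed nor needed, are in the scene too. Leave any orange look-alike of the part that bears module_post alone.

How it is judged:
On the way, in this order (a step that is already met when the one before it is completed fails the run):
1. the clamp lever stands open (past upright, at least 1.6 rad), while the module is not yet in the nest (value of joint lever above 1.6 rad and horizontal distance between module_post and nest above 0.08 m), for 0.2 s.
2. the module is down on the plate between the rails (y of module_post in the frame of nest between -0.012 and 0.012 m and z of module_post in the frame of nest between 0.046 and 0.0545 m and angle between the x axis of module_post and the x axis of nest, either way round below 0.12 rad and angle between module_post's own z axis and vertical below 0.1 rad and x of module_post in the frame of nest between -0.08 and 0.03 m), for 0.1 s.
At the end, for the whole second after the job is handed in: Clamp lever at 1.6 rad or more; module between the rails (post within 12 mm of the lane middle), on the plate (within 4.5 mm), upright within 0.1 rad, square within 0.12 rad, still, held by the fingers and pressed on the contact bar with 6 to 14 N through the last second (value of joint lever above 1.6 rad and y of module_post in the frame of nest between -0.012 and 0.012 m and z of module_post in the frame of nest between 0.046 and 0.0545 m and angle between the x axis of module_post and the x axis of nest, either way round below 0.12 rad and angle between module_post's own z axis and vertical below 0.1 rad and contact force between module and contact_bar between 6 and 14 N and contact force between the fingers and module above 1 N and linear speed of module below 0.01 m/s); the arm keeps its last pose, push and grip.
It fails at once if the contact bar is pressed with more than 25 N (contact force between anything else and contact_bar above 25 N).
It fails at once if the round-post module is displaced by more than 30 mm (distance of round_module from where it was at the start of the episode above 0.03 m).
It fails at once if the jar is displaced by more than 30 mm (distance of jar from where it was at the start of the episode above 0.03 m).
It fails at once if the parts box is displaced by more than 30 mm (distance of parts_box from where it was at the start of the episode above 0.03 m).
It also fails if it takes over 51 s, if anything falls off the work surface, if the arm or the gripper's body presses on something with over 40 N, if the wrist force passes 120 N, or if a joint passes its speed limit or range.

## Working session

There is one attempt and no reset: what is moved stays moved. The work goes in short steps, Python scripts to look and compute and a shell command to move; the robot and the scene stay as the last step left them, time stands still between calls to the robot, and variables do not carry over. Pictures are saved under pics/ and viewed, at most 10 in all, crops included, and the job is handed in when it is done.

```bash
ls; mkdir -p pics
cat > h.py <<'E'
import numpy as np, cv2
from scipy.spatial.transform import Rotation as Ro
from bench import sensors, imaging, ticket, nets
def tool():
    s=sensors.read_state(); T=np.eye(4); T[:3,:3]=Ro.from_euler('xyz',s['eef_rot']).as_matrix(); T[:3,3]=s['tcp_pos']; return T
def grab(n):
    T=tool(); im=imaging.get_image(n)
    im['T']=np.array(im['pose']) if 'pose' in im else T@np.array(im['hand_eye'])
    return im
def ray(im,rc):
    f=200/np.tan(np.radians(im['vertical_fov'])/2)
    K=np.array([[f,0,im['cx']],[0,f,im['cy']],[0,0,1.]])
    p=np.array([(rc[1]-im['cx'])/f,(rc[0]-im['cy'])/f]); u=p.copy()
    for _ in range(20): u=p/(1+im['k1']*(u@u))
    d=im['T'][:3,:3]@np.array([u[0],u[1],1]); return im['T'][:3,3],d
def at_z(im,rc,z):
    o,d=ray(im,rc); return o+d*(z-o[2])/d[2]
def at_depth(im,rc):
    o,d=ray(im,rc); r,c=int(round(rc[0])),int(round(rc[1]))
    w=im['z_map'][max(r-2,0):r+3,max(c-2,0):c+3]; w=w[w>0]
    return o+d*np.median(w) if len(w) else None
def tri(a,b):
    (o1,d1),(o2,d2)=a,b; d1=d1/np.linalg.norm(d1); d2=d2/np.linalg.norm(d2)
    s=np.linalg.lstsq(np.c_[d1,-d2],o2-o1,rcond=None)[0]
    p,q=o1+s[0]*d1,o2+s[1]*d2; return (p+q)/2,np.linalg.norm(p-q)
E
cat > a.py <<'E'
from h import *
np.set_printoptions(precision=4,suppress=True)
print(sensors.read_state())
I={}
for n in ('scene','top','wrist'):
    I[n]=grab(n); cv2.imwrite(f'pics/{n}0.png',I[n]['pixels'])
    print(n,I[n]['T'][:3,3],I[n]['vertical_fov'],I[n]['k1'])
    for q in ('nest','lane','contact_bar','lever_grip','lever_hinge','module_post','round_module','jar','parts_box'):
        for d in nets.tip_of(n,q)[:3]:
            print(n,q,round(d['score'],2),np.round(d['at'],1),at_depth(I[n],d['at']) if 0<=d['at'][0]<400 and 0<=d['at'][1]<640 else None)
E
python3 a.py
```

```text
pics
{'time_s': 0.0, 'q': array([ 1.4306,  0.3855,  0.0066, -0.0005, -1.194 , -0.2586]), 'qd': array([ 0.0001, -0.0002, -0.0003, -0.0011, -0.0004,  0.0004]), 'effort': array([ -0.0002, -39.2288,  18.8393,   4.186 ,  -0.0047,   0.    ]), 'tcp_pos': array([0.2424, 0.5754, 0.2302]), 'eef_rot': array([ 3.1394, -0.0001, -0.3989]), 'ft_force': array([-0.4172, -0.0292, -0.4767]), 'wrist_torque': array([ 0.0221,  0.0289, -0.0684]), 'gripper_force': 0.0, 'gripper_width': 0.08513445522056903}
scene [1.2214 0.1122 0.7615] 45.44187060520588 -0.004979049381779386
scene nest 0.89 [209.2 424.4] [0.5097 0.119  0.014 ]
scene lane 0.6 [206.3 425.6] [0.4989 0.1202 0.0122]
scene contact_bar 0.54 [221.7 421.8] [0.5624 0.1187 0.0321]
scene contact_bar 0.34 [213.  474.6] [0.5378 0.2141 0.0616]
scene lever_grip 0.62 [188.2 413.7] [0.5113 0.0893 0.07  ]
scene lever_hinge 0.71 [209.7 425.9] [0.5097 0.1222 0.0134]
scene lever_hinge 0.7 [211.4 472.8] [0.5339 0.2105 0.061 ]
scene module_post 0.97 [157.1 298.8] [ 0.4588 -0.1762  0.045 ]
scene module_post 0.78 [238.  240.9] [ 0.7204 -0.2038  0.0562]
scene module_p
[... 350 characters left out ...]
66
top nest 0.9 [219.9 231.2] [0.503  0.1236 0.0101]
top lane 0.71 [223.4 229.5] [0.4938 0.1278 0.0102]
top contact_bar 0.62 [202.2 232.1] [0.5477 0.1176 0.0321]
top lever_grip 0.83 [216.1 241.5] [0.511  0.086  0.0671]
top lever_hinge 0.98 [207.9 192.9] [0.5308 0.2107 0.0565]
top module_post 0.74 [139.7 356.5] [ 0.7081 -0.199   0.0537]
top module_post 0.59 [241.7 348. ] [ 0.4498 -0.1773  0.0537]
top module_post 0.57 [214.2 315.2] [ 0.5188 -0.0953  0.0266]
top round_module 0.6 [187.1 351.2] [ 0.5865 -0.1853  0.0531]
top jar 0.62 [224.  403.7] [ 0.4943 -0.3158  0.0609]
top parts_box 0.86 [148.3 421.5] [ 0.696  -0.3763  0.018 ]
wrist [0.3205 0.5425 0.3726] 70.0740546750459 -0.029818005108452065
```

View pics/scene0.png

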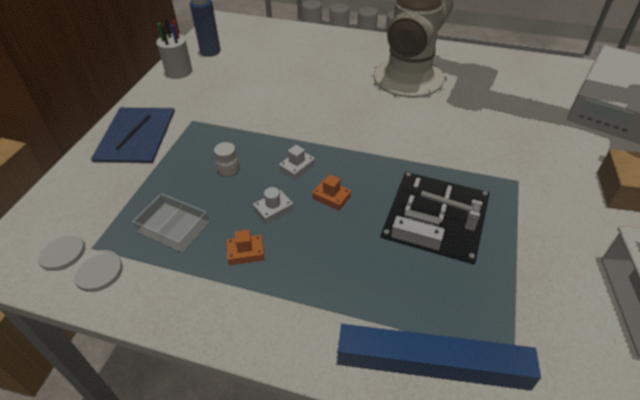

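View pics/top0.png

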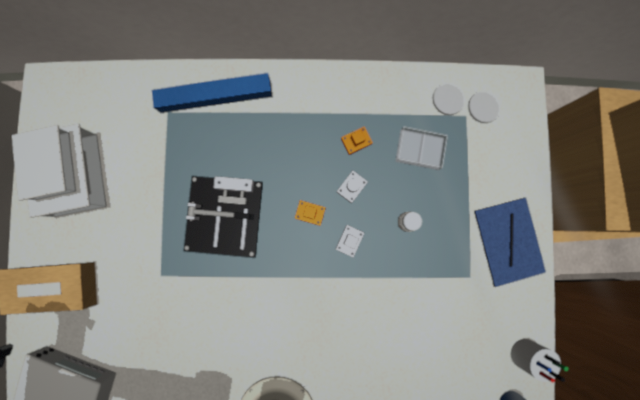

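Seen so far:
- **Square aluminium post (wanted):** scene (157,299), top (241,348).
- **Possible mix-ups:** the round-post module at scene (203,272), top (186,352), and the orange look-alikes at scene (191,332) and (247,244), top (213,311) and (140,357).

I choose the grey square one. The nest is at top (217,225), with its bar on the far side (+x) and the hinge to the left (+y).

```bash
cat > b.py <<'E'
from h import *
np.set_printoptions(precision=4,suppress=True)
C={}
def cloud(im):
    f=200/np.tan(np.radians(im['vertical_fov'])/2)
    K=np.array([[f,0,im['cx']],[0,f,im['cy']],[0,0,1.]])
    # k1 forward model only: u*(1+k1 r^2)
    g=np.indices((400,640))[::-1].reshape(2,-1).T.astype(float).copy()
    u=cv2.undistortPoints(g.reshape(-1,1,2),K,np.array([im['k1'],0,0,0])).reshape(-1,2)
    z=im['z_map'].reshape(-1); P=np.c_[u*z[:,None],z]
    return P@im['T'][:3,:3].T+im['T'][:3,3], z>0
def rect(P):
    h=P[:,:2].astype(np.float32)*1000; r=cv2.minAreaRect(h); return len(P),np.round(r[0],1),np.round(r[1],1),round(r[2],1)
if __name__=='__main__':
  for n in ('top','scene'):
    im=grab(n); P,ok=cloud(im); pix=im['pixels'].reshape(-1,3).astype(int)
    m=ok&(np.hypot(P[:,0]-.45,P[:,1]+.177)<.06)
    print(n,'base',rect(P[m&(P[:,2]>.014)&(P[:,2]<.03)]),'post',rect(P[m&(P[:,2]>.05)]),'zs',np.percentile(P[m&(P[:,2]>.048),2],[10,50,90]),np.median(P[m&(P[:,2]>.014)&(P[:,2]<.03),2]))
    b=ok&(np.hypot(P[:,0]-.51,P[:,1]-.13)<.17)
    d=b&(pix.max(1)<50)&(P[:,2]>.004)&(P[:,2]<.02); print('plate',rect(P[d]),np.median(P[d,2]))
    t=b&(P[:,2]>.038)&(P[:,2]<.05)&(P[:,0]>.55); print('fence',rect(P[t]),np.median(P[t,2]))
    l=b&(P[:,2]>.045)&(P[:,0]<.55)&(P[:,1]<.19)&(P[:,1]>.05); print('lever',rect(P[l]),np.median(P[l,2]))
    vx=np.polyfit(P[l,1],P[l,0],1); print('lever slope',vx)
    c=im['pixels'][100:290,170:420] if n=='top' else im['pixels'][130:270,230:500]
    cv2.imwrite(f'pics/{n}c.png',cv2.resize(c,None,fx=3,fy=3,interpolation=cv2.INTER_CUBIC)[:600,:800])
E
python3 b.py
```

```text
top base (399, array([ 451.6, -184.6]), array([50.1, 69.8]), 65.8) post (124, array([ 451.8, -184.4]), array([28. , 26.8]), 63.9) zs [0.0516 0.0536 0.0555] 0.020847820078631396
plate (3345, array([513.2, 145.7]), array([185.6, 193.3]), 85.3) 0.010549078598157902
fence (438, array([579.6, 116.1]), array([94.4, 61. ]), 85.4) 0.04452217014694515
lever (251, array([516.8, 128.6]), array([123. ,  13.9]), 85.1) 0.061776457820720276
lever slope [0.0784 0.5065]
scene base (386, array([ 449.2, -185.1]), array([51.2, 72.9]), 64.6) post (131, array([ 450.9, -186.1]), array([29.6, 30. ]), 62.6) zs [0.0512 0.0561 0.0581] 0.023299698939689917
plate (3704, array([512.1, 145.4]), array([187.4, 201.3]), 85.6) 0.013675580603725646
fence (719, array([579.7, 113.9]), array([96.3, 60.6]), 87.5) 0.047099017660761855
lever (442, array([513.8, 127.5]), array([125.2,  17.1]), 86.3) 0.06277673925909127
lever slope [0.0671 0.5082]
```

View pics/topc.png

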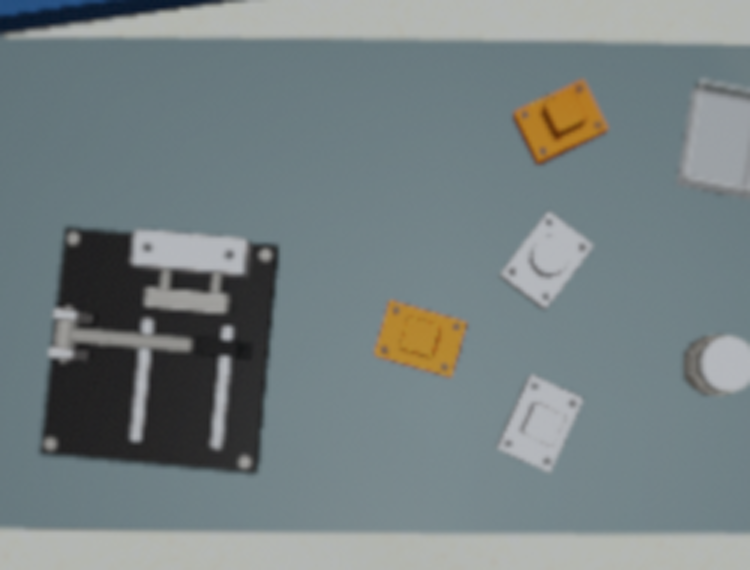

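The crop confirms it: the grey module with the square post is at crop (543,423), and the nest's bar is at (186,300). The lever lies across the lane from (60,335) to (250,350). The nest has yaw ≈ -4.6° and its origin is ≈ (0.5007, 0.1214). I turn the tool to -94.6° so that tool x = -nest y and tool y = -nest x, then travel above the grip.

```bash
python3 -m handwheel '[[[0,0,0,1,1],[0,0,0,1,1],[0,0,0,1,1],[0,0,0,1,1],[0,0,0,1,1],[0,0,0,1,1],[0,0,0,1,1],[0,0,0,1,1]]]' 30 >/dev/null
python3 -m handwheel '[[[0,0,0,1,1],[0,0,0,1,1],[0,0,0,1,1],[0,0,0,1,1],[0,0,0,1,1],[0,0,0,1,1],[0,0,0,1,1],[0,0,0,1,1]]]'>/dev/null
python3 -m handwheel '[[[0,0,0,1,0],[0,0,0,0.93,0],[0.97,-0.64,0,0,0],[0.97,-0.64,0,0,0],[0.97,-0.64,0,0,0],[0.97,-0.64,0,0,0],[0.97,-0.64,0,0,0],[0.97,-0.64,0,0,0]]]'
python3 -m handwheel '[[[0.97,-0.64,0,0,-0.3],[0.97,-0.64,0,0,-0.3],[0.97,-0.64,0,0,-0.3],[0.97,-0.64,0,0,-0.3],[0.97,-0.64,0,0,-0.3],[0.97,-0.64,0,0,-0.3],[0.97,-0.64,0,0,-0.3],[0.97,-0.64,0,0,-0.3]]]' >/dev/null
python3 -m handwheel '[[[0.97,-0.64,0,0,-0.3],[0.97,-0.64,0,0,-0.3],[0,0,0,0,-0.3],[0,0,0,0,-0.3]]]'
cat >> h.py <<'E'
YAW=np.radians(-4.6); NO=np.array([.5007,.1214,0]); NR=Ro.from_euler('z',YAW).as_matrix()
def nest(p): return np.round((np.array(p)-NO)@NR*1000,1)
def rep():
    s=sensors.read_state(); print('t',round(s['time_s'],2),'tcp nest mm',nest(s['tcp_pos']),'world',np.round(s['tcp_pos'],4),'rpy deg',np.round(np.degrees(s['eef_rot']),1),'F nest',np.round(s['ft_force']@NR,1),'w',round(s['gripper_width']*1000,1),'gf',round(float(s['gripper_force']),1))
E
cat > c.py <<'E'
from h import *
from b import cloud,rect
rep()
w=grab('wrist'); t=grab('top'); s=grab('scene')
cv2.imwrite('pics/w1.png',w['pixels'])
for q in ('lever_grip','lever_hinge','contact_bar','lane'):
    R={}
    for n,im in (('wrist',w),('scene',s),('top',t)):
        d=nets.tip_of(n,q)
        if d: R[n]=ray(im,d[0]['at']); print(q,n,round(d[0]['score'],2),np.round(d[0]['at']))
    k=list(R)
    for i in range(len(k)):
        for j in range(i):
            p,e=tri(R[k[i]],R[k[j]]); print('  ',k[i],k[j],nest(p),round(e*1000,1))
P,ok=cloud(w); N=(P-NO)@NR*1000
m=ok&(abs(N[:,0]-15)<14)&(N[:,1]>-60)&(N[:,1]<80)&(N[:,2]>36)&(N[:,2]<90)
for a in range(-60,80,15):
    k=m&(abs(N[:,1]-a)<4)
    if k.any(): print('lever at y',a,'z max',np.percentile(N[k,2],90).round(1),'x',np.percentile(N[k,0],[2,50,98]).round(1))
E
python3 c.py
```

```text
time_s: 4.0
tcp_pos: [0.3441, 0.3914, 0.2315]
eef_rot: [-3.141, 0.0, -1.65]
ft_force: [0.4, 0.4, 0.7]
gripper_width: 0.0425
gripper_force: 0.0
time_s: 5.2
tcp_pos: [0.5119, 0.0867, 0.2312]
eef_rot: [3.141, 0.0, -1.652]
ft_force: [0.7, 0.5, 0.4]
gripper_width: 0.0299
gripper_force: 0.0
t 5.2 tcp nest mm [ 14.  -33.7 231.2] world [0.5119 0.0867 0.2312] rpy deg [180.    0.  -94.7] F nest [0.7 0.6 0.4] w 29.9 gf 0.0
lever_grip wrist 0.64 [177. 321.]
lever_grip scene 0.88 [188. 414.]
lever_grip top 0.47 [188. 353.]
   scene wrist [ 14.1 -36.   69.2] 10.6
   top wrist [  12.8 -234.   823.8] 5.2
   top scene [  91.7 -157.3  157.7] 270.8
lever_hinge wrist 0.93 [275. 325.]
lever_hinge scene 0.72 [209. 474.]
   scene wrist [11.4 93.6 53.7] 1.1
contact_bar wrist 0.68 [198. 299.]
contact_bar scene 0.8 [217. 420.]
contact_bar top 0.55 [202. 232.]
   scene wrist [43.8 -3.2 25.9] 0.9
   top wrist [ 49.2  10.6 -15.7] 4.0
   top scene [48.8 -1.8 31.9] 3.0
lane wrist 0.89 [194. 336.]
lane scene 0.77 [209. 426.]
lane top 0.62 [220. 231.]
   scene wrist [-3.9 -0.4  2.8] 0.8
   top wrist [-0.4  1.8  1.3] 7.9
   top scene [ 3.1  1.1 10.8] 1.3
lever at y -60 z max 60.0 x [12.3 15.5 18.7]
lever at y -45 z max 69.1 x [ 8.9 15.5 22.1]
lever at y -30 z max 67.9 x [ 8.8 15.5 21.1]
lever at y -15 z max 66.4 x [ 9.  15.6 21. ]
lever at y 0 z max 62.9 x [ 9.8 15.6 20.4]
lever at y 15 z max 61.5 x [ 9.7 15.1 20.5]
lever at y 30 z max 60.2 x [ 9.7 15.7 20.7]
lever at y 45 z max 58.9 x [ 9.6 15.8 20.8]
lever at y 60 z max 57.7 x [ 9.5 15.8 21. ]
lever at y 75 z max 56.4 x [ 9.5 14.6 19.8]
```

View pics/w1.png

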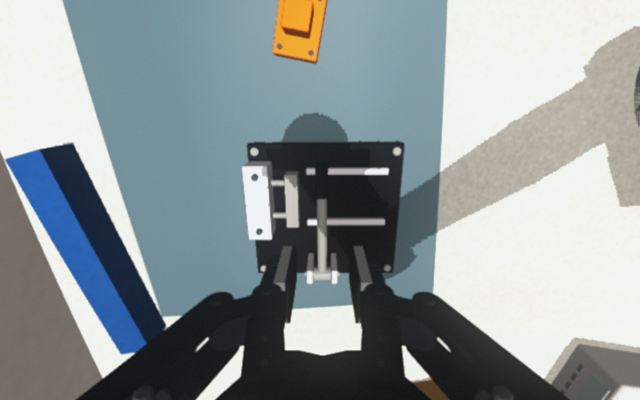

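The wrist view shows the nest square in the picture: hinge (275,325), bar (198,295), black grip near (175,321). The lever is raised ~0.08 rad, so the grip centre is at z ≈ 61 mm, and the nest frame agrees to about 1–2 mm. I go down and grip.

```bash
python3 -m handwheel '[[[0,-0.04,1,0,-0.3],[0,0,1,0,-0.3],[0,0,1,0,-0.3],[0,0,1,0,-0.3],[0,0,1,0,-0.3],[0,0,0.7,0,-0.3],[0,0,0.6,0,-0.3],[0,0,0,0,-0.3]]]' >/dev/null
python3 -c "from h import *;rep()"
python3 -m handwheel '[[[0,0,0,0,-1],[0,0,0,0,-1],[0,0,0,0,-1],[0,0,0,0,-1],[0,0,0,0,-1],[0,0,0,0,-1]]]' 30 >/dev/null
python3 -c "from h import *;rep()
for a in np.arange(.083,2.01,.16): print(round(a,2),np.round([-(-130*np.cos(a)+130*np.cos(.083))/30*1,-(130*np.sin(a)-130*np.sin(.083))/30],2))"
```

```text
t 6.75 tcp nest mm [ 13.4 -34.   40. ] world [0.5113 0.0864 0.04  ] rpy deg [179.7  -0.2 -94.6] F nest [-0.2 -1.1  0.2] w 29.8 gf 0.0
t 7.35 tcp nest mm [ 15.4 -32.9  42.8] world [0.5134 0.0874 0.0428] rpy deg [-179.9    0.   -94.6] F nest [-0.2 -0.3  0.3] w 13.3 gf 34.5
0.08 [-0. -0.]
0.24 [-0.11 -0.68]
0.4 [-0.33 -1.34]
0.56 [-0.65 -1.95]
0.72 [-1.07 -2.51]
0.88 [-1.57 -2.99]
1.04 [-2.14 -3.38]
1.2 [-2.76 -3.68]
1.36 [-3.42 -3.88]
1.52 [-4.11 -3.97]
1.68 [-4.8  -3.95]
1.84 [-5.48 -3.81]
2.0 [-6.13 -3.58]
```

```bash
python3 -m handwheel '[[[-0.11,0,-0.68,0,-1],[-0.22,0,-0.66,0,-1],[-0.32,0,-0.61,0,-1],[-0.42,0,-0.56,0,-1]]]' >/dev/null
python3 -c "from h import *;rep()"
python3 -m handwheel '[[[-0.5,0,-0.48,0,-1],[-0.57,0,-0.39,0,-1],[-0.62,0,-0.3,0,-1],[-0.66,0,-0.2,0,-1]]]' >/dev/null
python3 -c "from h import *;rep()"
python3 -m handwheel '[[[-0.69,0,-0.09,0,-1],[-0.69,0,0.02,0,-1],[-0.68,0,0.14,0,-1],[-0.65,0,0.23,0,-1],[0,0,0,0,-1]]]' >/dev/null
python3 -c "from h import *;rep()"
```

```text
t 7.75 tcp nest mm [ 15.2  -0.6 117.8] world [0.5158 0.1195 0.1178] rpy deg [-180.     0.   -94.6] F nest [ 2.9  3.  -9.1] w 13.8 gf 34.1
t 8.15 tcp nest mm [ 15.   69.7 158.8] world [0.5212 0.1897 0.1588] rpy deg [ 1.80e+02 -1.00e-01 -9.46e+01] F nest [ 5.1 -2.6 -6.9] w 13.6 gf 38.1
t 8.65 tcp nest mm [ 14.9 153.7 149.2] world [0.5279 0.2734 0.1492] rpy deg [-1.80e+02  1.00e-01 -9.44e+01] F nest [1.7 0.1 0.5] w 13.3 gf 41.3
```

```bash
python3 -m handwheel '[[[0,0,0,0,0.2],[0,0,0,0,0.2],[0,0,0,0,0.2],[0,0,-0.9,0,0.2],[0,0,-0.9,0,0.2],[0,0,-0.9,0,1],[0,0,0,0,1]]]' >/dev/null
python3 -m handwheel '[[[0.96,0.08,0,0,1],[0.96,0.08,0,0,1],[0.96,0.08,0,0,1],[0.96,0.08,0,0,1],[0.96,0.08,0,0,1],[0.96,0.08,0,0,1],[0.96,0.08,0,0,1],[0.96,0.08,0,0,1]]]'  >/dev/null
python3 -m handwheel '[[[0.96,0.08,0,0,1],[0.96,0.08,0,0,1],[0.96,0.08,0,0,1],[0.96,0.08,0,0,1],[0.96,0.08,0,0,1],[0.96,0.08,0,0,1],[0.96,0.08,0,0,1],[0.96,0.08,0,0,1]]]'  >/dev/null
python3 -m handwheel '[[[0,0,0,1,1],[0,0,0,1,1],[0,0,0,1,1],[0,0,0,1,1],[0,0,0,0.97,1],[0,0,0,0,1],[0,0,0,0,1]]]'  >/dev/null
cat > d.py <<'E'
from h import *
from b import cloud,rect
rep()
w=grab('wrist'); s=grab('scene')
cv2.imwrite('pics/w2.png',w['pixels']); cv2.imwrite('pics/s2.png',s['pixels'][100:280,240:520].repeat(2,0).repeat(2,1))
P,ok=cloud(w)
m=ok&(np.hypot(P[:,0]-.451,P[:,1]+.185)<.05)
z=P[:,2]
for a,b in ((.014,.03),(.045,.065)):
    k=m&(z>a)&(z<b); print(rect(P[k]),np.median(z[k]))
for n,im in (('wrist',w),('scene',s)):
  for d in nets.tip_of(n,'module_post')[:3]: print(n,d['score'],np.round(d['at']),at_z(im,d['at'],.038))
P,ok=cloud(s); N=(P-NO)@NR*1000
m=ok&(abs(N[:,0]-15)<12)&(N[:,1]>80)&(N[:,1]<200)&(N[:,2]>75)
print('lever pts',m.sum()); k=np.polyfit(N[m,2],N[m,1],1); print('angle',np.pi/2+np.arctan(k[0]))
E
python3 d.py
```

```text
t 11.65 tcp nest mm [ -23.6 -310.1  230.5] world [ 0.4523 -0.1858  0.2305] rpy deg [ 180.     0.  -114.4] F nest [0.  1.  0.2] w 85.2 gf 0.0
(1478, array([ 451.1, -187.6]), array([49.4, 70.1]), 65.7) 0.020441681851627758
(606, array([ 451.1, -187.1]), array([28.1, 27.7]), 64.8) 0.053394548775137995
wrist 0.93 [240. 133.] [ 0.7161 -0.2111  0.038 ]
wrist 0.84 [268. 306.] [ 0.5245 -0.0796  0.038 ]
wrist 0.73 [176. 322.] [ 0.4518 -0.187   0.038 ]
scene 0.88 [158. 298.] [ 0.453  -0.1799  0.038 ]
scene 0.83 [240. 241.] [ 0.712  -0.2106  0.038 ]
scene 0.6 [186. 333.] [ 0.5186 -0.078   0.038 ]
lever pts 477
angle 1.9440897694138473
```

View pics/w2.png

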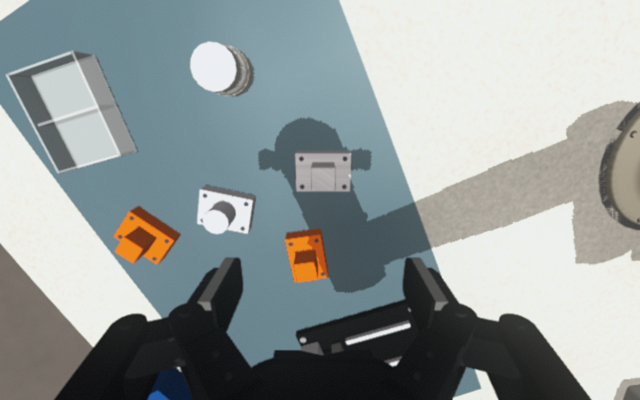

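View pics/s2.png

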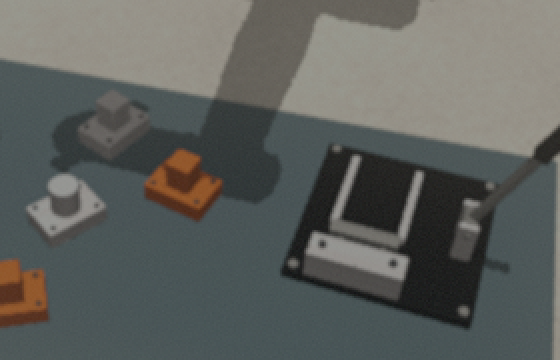

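The wrist view shows the grey square-post module right under the tool at (170,323), with the orange ones at (258,306) and (237,147) and the round one at (210,225). The scene crop shows the lever leaning outwards (~1.95–2.0 rad). I descend and grip.

```bash
python3 -m handwheel '[[[0.05,0.02,1,0,1],[0,0,1,0,1],[0,0,1,0,1],[0,0,1,0,1],[0,0,1,0,1],[0,0,1,0,1],[0,0,0.8,0,1],[0,0,0,0,1]]]' 60 >/dev/null
python3 -c "from h import *;rep()"
python3 -m handwheel '[[[0,0,0,0,-1],[0,0,0,0,-1],[0,0,0,0,-1],[0,0,0,0,-1],[0,0,0,0,-1],[0,0,0,0,-1],[0,0,0,0,-1],[0,0,0,0,-1]]]' 60 >/dev/null
python3 -c "from h import *;rep()"
```

```text
t 12.65 tcp nest mm [ -26.7 -311.1   23.9] world [ 0.4491 -0.1866  0.0239] rpy deg [ 1.796e+02 -1.000e-01 -1.145e+02] F nest [-0.4  0.6  1.2] w 85.7 gf 0.0
t 13.45 tcp nest mm [ -23.6 -311.2   28. ] world [ 0.4522 -0.1869  0.028 ] rpy deg [-179.9    0.  -114.4] F nest [-2.1  0.5  5.4] w 27.1 gf 61.7
```

```bash
python3 -m handwheel '[[[0,0,-0.5,0,-1],[0,0,-1,0,-1],[0,0,-1,0,-1],[0,0,-1,0,-1],[0,0,0,-1,-1],[0,0,0,-1,-1],[0,0,0,-1,-1],[0,0,0,-1,-1]]]' >/dev/null
python3 -m handwheel '[[[0,0,0,-0.97,-1],[0,0,0,0,-1],[-0.5,0.03,0,0,-1],[-0.9,0.03,0,0,-1],[-0.9,0.03,0,0,-1],[-0.9,0.03,0,0,-1],[-0.9,0.03,0,0,-1],[-0.9,0.03,0,0,-1]]]' >/dev/null
python3 -m handwheel '[[[-0.9,0.03,0,0,-1],[-0.9,0.03,0,0,-1],[-0.9,0.03,0,0,-1],[-0.9,0.03,0,0,-1],[-0.9,0.03,0,0,-1],[-0.87,0.03,0,0,-1],[0,0,0,0,-1],[0,0,0,0,-1]]]' >/dev/null
cat > e.py <<'E'
import sys
from h import *
from b import cloud,rect
rep()
for n in ('wrist','top','scene'):
    im=grab(n); P,ok=cloud(im); N=(P-NO)@NR*1000; z0=tool()[2,3]*1000-28
    m=ok&(abs(N[:,0]+float(sys.argv[1]))<55)&(abs(N[:,1])<45)&(N[:,2]>z0+13)&(N[:,2]<z0+27)
    r=N[m]/1000
    print(n,rect(r) if len(r)>20 else len(r), np.median(N[m,2]) if m.any() else '')
    if len(sys.argv)>2 and n==sys.argv[2]: cv2.imwrite(f'pics/{n}_{sys.argv[3]}.png',im['pixels'])
E
python3 e.py 35 wrist a
```

```text
t 15.85 tcp nest mm [-36.   -0.  131.3] world [0.4648 0.1243 0.1313] rpy deg [179.9  -0.  -94.6] F nest [-0.5 -0.3 -3.4] w 26.7 gf 60.5
wrist (4371, array([-36.4,  -6.7]), array([38.8, 70.3]), 89.6) 123.7550327100982
top (240, array([-36.3, -10.9]), array([28.3, 70.2]), 89.8) 123.92153792970271
scene (450, array([-37.5,  -0.9]), array([50. , 73.9]), 90.0) 126.80114816402296
```

View pics/wrist_a.png

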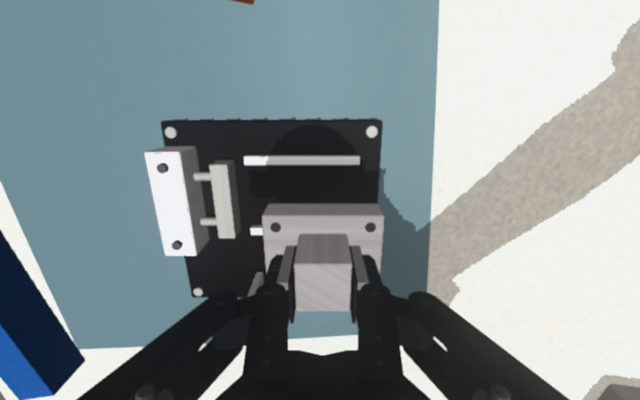

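The wrist picture shows the module held square over the lane, base from (205..,263) to (383), with the rails visible at (160,300) and (231,255). Its centre is y ≈ -1, x ≈ -36. I lower it.

```bash
python3 -m handwheel '[[[-0.03,0,0.8,0,-1],[0,0,0.9,0,-1],[0,0,0.7,0,-1],[0,0,0.3,0,-1],[0,0,0.15,0,-1],[0,0,0,0,-1],[0,0,0,0,-1]]]' >/dev/null
python3 -c "from h import *;rep()"
python3 -m handwheel '[[[0,0,0.05,0,-1],[0,0,0.05,0,-1],[0,0,0,0,-1],[0,0,0,0,-1]]]' >/dev/null
python3 -c "from h import *;rep()"
```

```text
t 16.7 tcp nest mm [-34.5   1.2  47.1] world [0.4664 0.1253 0.0471] rpy deg [-1.799e+02  1.000e-01 -9.460e+01] F nest [-0.6  0.7 -2.8] w 26.9 gf 60.4
t 17.1 tcp nest mm [-35.3   0.9  43.4] world [0.4656 0.1251 0.0434] rpy deg [-180.     0.   -94.6] F nest [-0.2  0.4 -3.7] w 27.1 gf 60.4
```

```bash
python3 -m handwheel '[[[0,0,0.05,0,-1],[0,0,0.04,0,-1],[0,0,0,0,-1],[0,0,0,0,-1]]]' >/dev/null
python3 -c "from h import *;rep()"
python3 -m handwheel '[[[0,0,0.04,0,-1],[0,0,0,0,-1],[0,0,0,0,-1]]]' >/dev/null
python3 e.py 35
```

```text
t 17.5 tcp nest mm [-35.3   0.8  40.4] world [0.4655 0.125  0.0404] rpy deg [180.   -0.  -94.6] F nest [ 0.8 -0.2 -3.7] w 27.0 gf 60.4
t 17.8 tcp nest mm [-35.2   0.9  40. ] world [0.4657 0.1251 0.04  ] rpy deg [-180.     0.   -94.6] F nest [-3.4 -0.9  5.5] w 27.3 gf 61.5
wrist (4369, array([-35.5,  -5.8]), array([70.3, 38.4]), 0.0) 32.499667356181945
top (206, array([-35.8,  -9.7]), array([70.8, 27.3]), 3.3) 32.36662724898625
scene (408, array([-36.4,   0.9]), array([49.9, 74.5]), 90.0) 35.55747922944917
```

```bash
python3 -m handwheel '[[[0,0,-0.02,0,-1],[0,-0.1,0,0,-1],[0,-0.25,0,0,-1],[0,-0.3,0,0,-1],[0,-0.3,0,0,-1],[0,-0.25,0,0,-1],[0,-0.1,0,0,-1],[0,0,0,0,-1]]]' >/dev/null
python3 -c "from h import *;rep()"
python3 -m handwheel '[[[0,0,0,0,-1],[0,-0.07,0,0,-1],[0,0,0,0,-1],[0,0,0,0,-1]]]' >/dev/null
python3 -c "from h import *;rep()"
python3 -m handwheel '[[[0,-0.07,0,0,-1],[0,-0.07,0,0,-1],[0,0,0,0,-1],[0,0,0,0,-1]]]' >/dev/null
python3 -c "from h import *;rep()"
```

```text
t 18.75 tcp nest mm [ 3.1  0.3 40.1] world [0.5038 0.1215 0.0401] rpy deg [ 1.799e+02 -1.000e-01 -9.460e+01] F nest [-4.1 -1.8  5.2] w 27.2 gf 61.7
t 19.15 tcp nest mm [ 4.7  0.3 40.1] world [0.5054 0.1213 0.0401] rpy deg [ 1.799e+02 -1.000e-01 -9.460e+01] F nest [-5.7 -1.1  5.7] w 26.9 gf 61.9
t 19.55 tcp nest mm [ 8.9  0.2 40.1] world [0.5096 0.1209 0.0401] rpy deg [ 1.799e+02 -1.000e-01 -9.460e+01] F nest [-5.  -0.2  6.8] w 26.9 gf 61.9
```

```bash
python3 -m handwheel '[[[0,-0.07,0,0,-1],[0,0,0,0,-1],[0,0,0,0,-1]]]' >/dev/null
python3 -c "from h import *;rep()"
python3 -m handwheel '[[[0,-0.07,0,0,-1],[0,0,0,0,-1],[0,0,0,0,-1]]]' >/dev/null
python3 -c "from h import *;rep()"
python3 -m handwheel '[[[0,-0.07,0,0,-1],[0,0,0,0,-1],[0,0,0,0,-1]]]' >/dev/null
python3 -c "from h import *;rep()"
python3 -m handwheel '[[[0,-0.07,0,0,-1],[0,0,0,0,-1],[0,0,0,0,-1]]]' >/dev/null
python3 e.py -15
```

```text
t 19.85 tcp nest mm [10.5  0.1 40.1] world [0.5112 0.1207 0.0401] rpy deg [ 1.798e+02 -1.000e-01 -9.460e+01] F nest [-7.1 -0.4  7.8] w 27.3 gf 62.1
t 20.15 tcp nest mm [11.2 -0.  40.2] world [0.5119 0.1205 0.0402] rpy deg [ 1.797e+02 -1.000e-01 -9.460e+01] F nest [-11.4   1.7  12. ] w 26.9 gf 62.6
t 20.45 tcp nest mm [12.4 -0.2 40.3] world [0.513  0.1202 0.0403] rpy deg [179.6  -0.2 -94.6] F nest [-14.7   2.1  13.8] w 26.9 gf 62.9
t 20.75 tcp nest mm [13.6 -0.3 40.3] world [0.5143 0.12   0.0403] rpy deg [179.5  -0.2 -94.6] F nest [-16.5   3.   16.7] w 26.9 gf 63.2
wrist (7231, array([23.9, -3.5]), array([65.6, 92.1]), 89.9) 33.242153367834945
top (296, array([ 23. , -13.5]), array([38.2, 89.6]), 89.2) 33.06783337064367
scene (615, array([19.1,  0.3]), array([69.6, 88. ]), 89.1) 36.01213241251577
```

```bash
python3 -m handwheel '[[[0,0,-0.03,0,-1],[0,0,0,0,-1],[0,0,0,0,-1]]]' >/dev/null
python3 -c "from h import *;rep()"
python3 -m handwheel '[[[0,0,-0.02,0,-1],[0,0,0,0,-1],[0,0,0,0,-1]]]' >/dev/null
python3 -c "from h import *;rep()"
python3 -m handwheel '[[[0,-0.07,0,0,-1],[0,0,0,0,-1],[0,0,0,0,-1]]]' >/dev/null
python3 -c "from h import *;rep()"
```

```text
t 21.2 tcp nest mm [13.7 -0.3 40.4] world [0.5143 0.12   0.0404] rpy deg [179.5  -0.2 -94.6] F nest [-14.6   3.3  10.3] w 27.1 gf 62.5
t 21.5 tcp nest mm [14.1 -0.4 40.4] world [0.5147 0.1199 0.0404] rpy deg [179.5  -0.2 -94.6] F nest [-12.3   2.7   5.3] w 27.1 gf 61.9
t 21.8 tcp nest mm [15.9 -0.4 40.4] world [0.5166 0.1197 0.0404] rpy deg [179.5  -0.2 -94.6] F nest [-12.3   2.6   6.2] w 26.8 gf 62.0
```

```bash
python3 -m handwheel '[[[0,-0.07,-0.02,0,-1],[0,0,0,0,-1],[0,0,0,0,-1]]]' >/dev/null
python3 -c "from h import *;rep()"
python3 -m handwheel '[[[0,-0.07,0,0,-1],[0,0,0,0,-1],[0,0,0,0,-1]]]' >/dev/null
python3 -c "from h import *;rep()"
cat > f.py <<'E'
from h import *
from b import cloud
for n in ('scene','top','wrist'):
    im=grab(n); P,ok=cloud(im); N=(P-NO)@NR*1000
    lane=ok&(abs(N[:,1]+18)<10)
    b=lane&(N[:,2]>18)&(N[:,2]<42)&(N[:,0]>-40)&(N[:,0]<75); x=N[b,0]
    print(n,'surface x-hist 5mm',np.histogram(x,np.arange(-30,80,5))[0]); 
    m=lane&(N[:,2]>27)&(N[:,2]<42)&(N[:,0]<30)&(N[:,0]>-40); print('  module rear x',np.percentile(N[m,0],[1,3]).round(1),'top z',np.median(N[m,2]).round(1))
    c=im['pixels']; cv2.imwrite(f'pics/{n}_f.png',c if n=='wrist' else c[100:280,240:520].repeat(2,0).repeat(2,1))
s=grab('scene'); P,ok=cloud(s); N=(P-NO)@NR*1000
m=ok&(abs(N[:,0]-15)<12)&(N[:,1]>110)&(N[:,1]<200)&(N[:,2]>75); k=np.polyfit(N[m,2],N[m,1],1); print('lever',np.pi/2+np.arctan(k[0]))
E
python3 f.py; python3 -c "from h import *;rep()"
```

```text
t 22.1 tcp nest mm [17.8 -0.4 40.4] world [0.5184 0.1196 0.0404] rpy deg [179.4  -0.2 -94.6] F nest [-12.2   2.7   4.1] w 27.0 gf 61.6
t 22.4 tcp nest mm [19.2 -0.4 40.5] world [0.5198 0.1195 0.0405] rpy deg [179.4  -0.2 -94.6] F nest [-14.3   3.6   5.2] w 27.0 gf 61.8
scene surface x-hist 5mm [ 0  0  2  3  2  5  4  5 10  8  9  8 21 11 17 14 14 19 21  8  0]
  module rear x [-16.9 -14.1] top z 36.2
top surface x-hist 5mm [ 0  0  2 13 15 15 13 12 12 12 12 14 14 14 13 12 13 16 14 17  6]
  module rear x [-15.4 -14.7] top z 32.7
wrist surface x-hist 5mm [  0   0  61 320 324 322 319 291 299 301 299 288 301 320 318 319 353 277
 284 254  66]
  module rear x [-15.6 -14.7] top z 33.2
lever 1.9296518780652399
t 22.6 tcp nest mm [19.2 -0.4 40.5] world [0.5198 0.1195 0.0405] rpy deg [179.4  -0.2 -94.6] F nest [-13.5   5.1   5.1] w 26.9 gf 61.8
```

View pics/wrist_f.png

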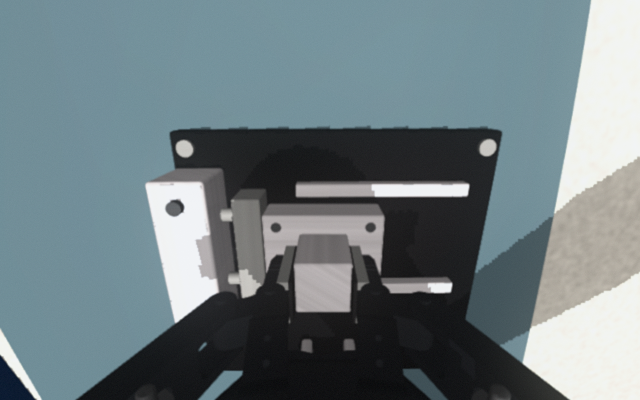

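The wrist picture shows the module square and flush against the bar (bar at (245,250), module front edge at column 263), between the rails. Rear face at -15.3 mm means about 9.7 mm sink, so about 10 N. The wrist force, less friction, agrees. I let it settle and hand in.

```bash
python3 -m handwheel '[[[0,0,0,0,-1],[0,0,0,0,-1],[0,0,0,0,-1],[0,0,0,0,-1],[0,0,0,0,-1]]]' >/dev/null; python3 -c "from h import *;rep();print(ticket.hand_in())"
```

```text
t 23.1 tcp nest mm [19.2 -0.4 40.4] world [0.5198 0.1194 0.0404] rpy deg [179.4  -0.2 -94.6] F nest [-13.8   4.4   6.2] w 27.1 gf 61.8
the job is handed in; nothing more can be done
None
```

The job is handed in at 23 s, verdict not shown: the lever is open at about 1.93 rad, and the square-post module is held flat and square between the rails, pressed on the bar with an estimated 10 N (from about 9.7 mm of sink).

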